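# Shelve the thick book in the desk rack

## Robot

A 6-joint arm with a two-finger parallel gripper is mounted at the origin on the work surface. World frame = base frame: x ahead of the robot, y to its left, z up, the work surface at z = 0. Lengths are in m, angles in degrees, forces in N, time in s.
With the tool pointing down it reaches from about 0.375 to 0.75 m from the base axis. Payload 9 kg.
Tool frame: the origin (TCP) lies where the fingers leave the gripper's body, on its centre line; the fingertips stand 73 mm ahead of it and the grasp point (between the pads) lies 54 mm ahead of it (robot.tip_reach is the distance from the TCP to the fingertips, in m); z points along the fingers, y is the line along which they close (so a half turn about z gives the same grasp; the last joint's range is limited). The gripper opens to 85 mm and grips with 20 to 120 N. Pads are 22 mm wide; open, the fingers measure 114 mm over their backs; the gripper's body (76 mm by 85 mm) begins 54 mm behind the grasp point. The pads swing forward as they close: fully open they stand 13 mm farther back than shut.
Start: joints at [62.641, 5.964, 5.575, 89.605, 0, 77.527], TCP at [0.154, 0.58, 0.304] pointing down, gripper open.
Joint ranges: [-171.21, 171.21], [-48.23, 106.86], [-62.78, 66.21], [-105.2, 120.99], [-86.42, 89.51], [-180, 180]. Speed limits (degrees/s): [127.2, 127.2, 147.25, 180, 180, 180].

## Interface

Orientations are given as [roll, pitch, yaw] about the fixed x, y, z axes, in that order (R = Rz(yaw) Ry(pitch) Rx(roll)).
In Python, from plant import robot gives the robot as it stands. Calls block until the motion is done:
- robot.move_pose(position, orientation): joint-space move of the TCP to a pose.
- robot.line_to(position, vel=0.15, rotation=None, guard=None): straight line of the TCP; rotation=None keeps the orientation; vel is the mean speed in m/s. With guard (N) it stops when the force on the tool has changed by that much, and returns True; else False.
- robot.goto_joints(angles): joint-space move.
- robot.set_gripper(opening): finger opening in m; the grip force is fixed at half the most; returns when the fingers have stopped.
- robot.pause(seconds).
- robot.ik(position, orientation): joint angles nearest the present ones, or None.
- robot.observe(): the state.
- robot.grab_frame(name): name is "side" or "top"; returns the picture (400x640x3 uint8, blue, green, red); there is no depth.
- robot.get_calibration(name): a dict with "vertical_fov" (degrees; the focal length in pixels is half the picture's height over the tangent of half this angle, whatever the lens; pixels are square), "cx", "cy" (the principal point, pixels), "k1" (the pictures are not rectified: a ray, as slopes to the right and down, at radius r is drawn at 1 + k1 r^2 times it, then the intrinsics apply), "rvec" (rotation vector, rad) and "tvec" (3), from world to camera coordinates, as OpenCV has them. Camera axes: x right, y down, z forward; pixel columns grow to the right and rows downward; lengths in m; the calibration is good to about 2 mm. A picture is of the moment at which its call begins. get_calibration takes no time and is no camera call.
A pose or a line that the arm cannot do raises robot.IKError and nothing moves.
- robot.job_done(): hands the job in; it is judged then, once.
The state is a dict: "time": time; "q": joint angles; "qvel": joint speeds; "joint_torque": joint torques, N m; "tool_pos": TCP position; "tcp_rot": TCP orientation; "ft_force": force on the tool from outside, world axes, zero at the start; "torque": the same for the moment, N m; "gripper_width": finger opening in m; "gripper_force": force on a finger pad.
Only numpy, scipy, OpenCV 4.12 (cv2) and the standard library are available. Lean on these libraries where they do the work, as an engineer would, in place of code of your own. Each camera call takes 0.05 s, during which the arm holds its last target. There are 200 camera calls.

## Task

Stand the thicker of the two books that are on the desk upright in the wooden desk rack, squarely on its base beside the book that is already there, between that book and the sliding stop. Push the stop in until both books are held snug and upright against the fixed end wall; do not knock over the book already in the rack.

Things in the scene. Friction and masses are not known exactly. Their poses are not given: they have to be found in the camera images.
- thick_book: The book to shelve: a grey hardback, 42 mm thick, 110 mm deep, 150 mm tall, 0.35 to 0.6 kg, standing upright on the desk. Origin: centre of its underside; x along the 110 mm depth, y across the 42 mm thickness, z up. A slimmer grey book (22 x 105 x 140 mm) stands on the desk 140 mm or more from it, centre to centre, on either side; it is not wanted.
- row_book: The grey hardback already in the rack, 32 mm thick (y), 110 mm deep (x), 150 mm tall, about 0.33 kg, loose, standing on the rack's base within a few mm of the fixed end wall. Origin: centre of its underside; axes like the thick book's.
- rack: Wooden desk rack, fixed to the desk, 130 mm wide (x), 330 mm long (y). Origin: centre of its underside; the top of its base plate, where books stand, is 12 mm up. The fixed end wall is at the +y end: its inner face is at y = +145 mm, it is 12 mm thick and its top is 100 mm above the desk. The sliding stop stands across the rack towards the -y end. x = 0 is the middle of the width.
- stop (a joint): How far (m) the stop has slid from its open end towards the end wall (rack +y), 0 to 0.16; starts at 0 to 0.03. Its face that meets the books is at y = -60 mm + value in the rack's frame (gap to the end wall 205 mm - value). Upright plate 100 mm wide, 12 mm thick, top 92 mm above the desk. Slides with about 2 N of friction, stays where left.
- stop_knob (a point): Middle of the stop's knob, 47 mm above the desk: an upright round post 22 mm in diameter, from 22 to 72 mm above the desk, 80 mm behind (-y of) the stop's book face, at rack x = 0, y = -140 mm + stop value. It stands on the stop's flat foot, 50 mm wide, top 22 mm above the desk, and moves with the stop.
Things that resemble listed ones, but are neither listed nor needed, are in the scene too. Leave any blue, pink or red look-alike of the thick_book alone.

How it is judged:
By the outcome, as a careful person would: the job done as asked, in the order asked, and still so for the second after the job is handed in, with the robot touching nothing.
It also fails if it takes over 53 s, if anything falls off the work surface, if the arm or the gripper's body presses on something with over 40 N, if the wrist force passes 120 N, or if a joint passes its speed limit or range.

## Working session

There is one attempt and no reset: what is moved stays moved. The work goes in short steps, each a Python script; the robot and the scene stay as the last script left them, time stands still between calls to the robot, and variables do not carry over. Pictures are saved under pics/ and viewed, at most 10 in all, crops included, and the job is handed in when it is done.

```bash
mkdir -p pics; python3 - <<'E'
from plant import robot
import cv2
for n in("side","top"):
    cv2.imwrite(f"pics/{n}0.png",robot.grab_frame(n)); print(n,robot.get_calibration(n))
o=robot.observe();print(o["time"],o["tool_pos"],o["tcp_rot"])
E
```

```text
side {'vertical_fov': 57.066609704886915, 'cx': 315.85261020659885, 'cy': 200.1638744782532, 'k1': 0.016346839714054068, 'rvec': array([ 0.17334955, -2.81832998,  1.30777905]), 'tvec': array([0.49012821, 0.15843693, 1.13987419])}
top {'vertical_fov': 48.31974187390548, 'cx': 323.71421570037495, 'cy': 195.96283202243552, 'k1': -0.10477152051769281, 'rvec': array([ 2.17158418, -2.2123871 ,  0.02930189]), 'tvec': array([-0.05994546,  0.48171217,  1.22189118])}
0.1 [0.15400744 0.57967458 0.30321617] [-1.79933979e+02 -1.48191126e-02  1.65114613e+02]
```

View pics/side0.png

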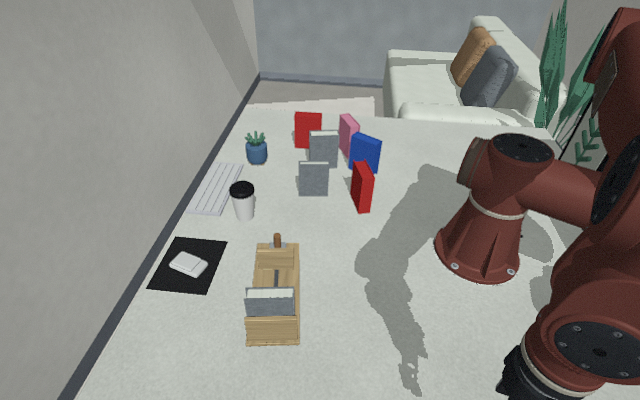

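View pics/top0.png

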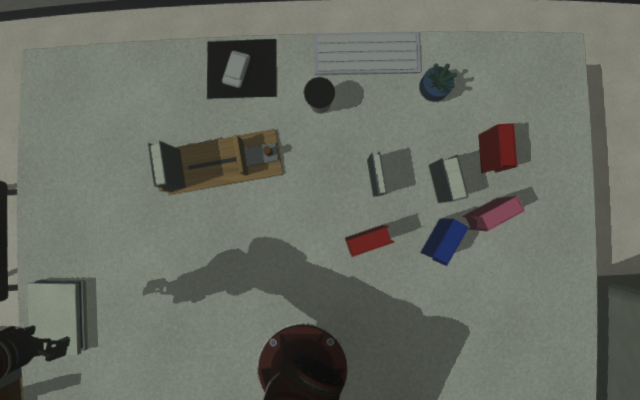

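Two grey books stand on the desk. In the top view they are at (376,173), which looks slim, and (450,178), which looks thick. In the side view they are at about (313,178) and (323,148). The rack is at top (217,163) with the row book at (160,163). Blue, pink and red look-alikes surround the right-hand grey book. I'll enlarge to confirm and read corners.

```bash
python3 - <<'E'
import cv2
a=cv2.imread("pics/top0.png");b=cv2.imread("pics/side0.png")
def grid(im,x,y,w,h,s,f):
    c=cv2.resize(im[y:y+h,x:x+w],None,fx=s,fy=s,interpolation=cv2.INTER_CUBIC)
    for i in range(0,w,10):
        cv2.line(c,(i*s,0),(i*s,6 if i%20 else 12),(0,0,255),1)
        if i%20==0: cv2.putText(c,str(x+i),(i*s+1,22),0,.35,(0,0,255),1)
    for i in range(0,h,10):
        cv2.line(c,(0,i*s),(6 if i%20 else 12,i*s),(0,0,255),1)
        if i%20==0: cv2.putText(c,str(y+i),(14,i*s+4),0,.35,(0,0,255),1)
    cv2.imwrite(f,c)
grid(a,340,120,200,150,4,"pics/t1.png")
grid(a,135,115,170,90,4,"pics/t2.png")
grid(b,230,95,160,130,4,"pics/s1.png")
grid(b,230,220,100,140,4,"pics/s2.png")
E
```

```text
(no output)
```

View pics/t1.png

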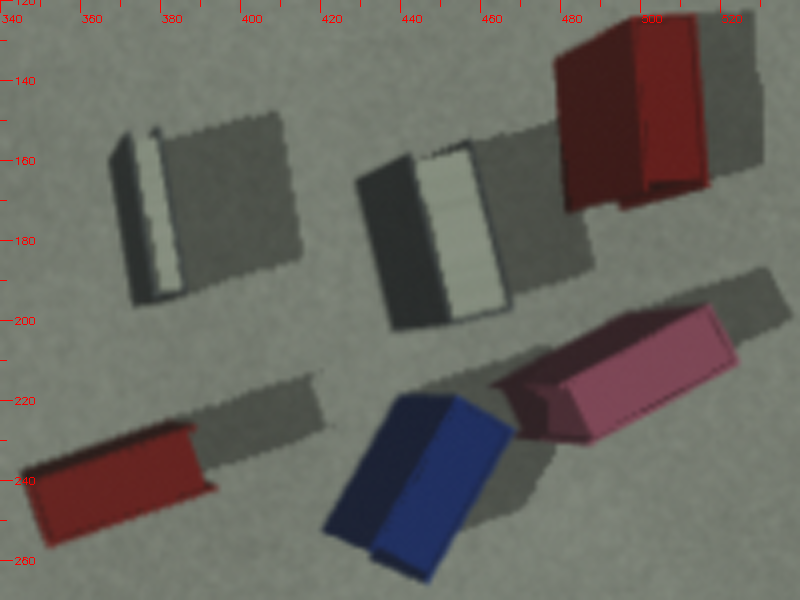

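View pics/t2.png

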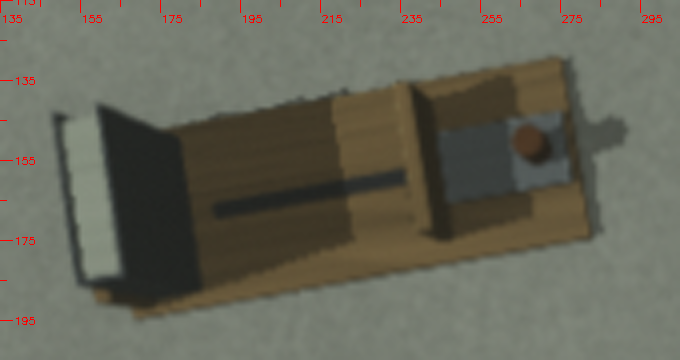

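View pics/s1.png

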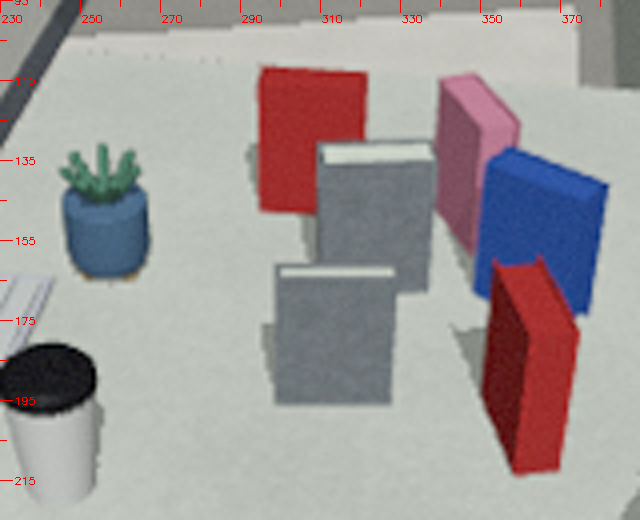

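View pics/s2.png

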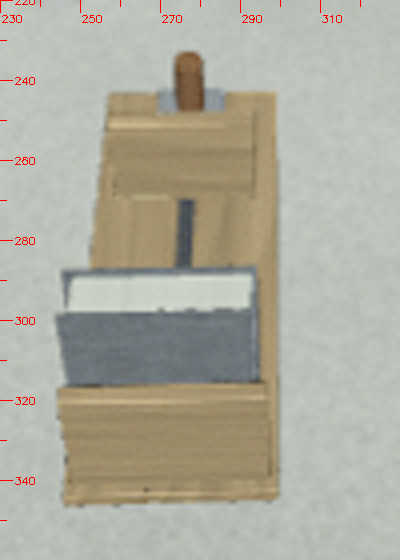

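The thick book is the grey one at top (450,178), side (323,148): its top face is about 15 px wide against about 7 px for the slim book at top (376,173). Blue, pink and red are excluded. Next I fit poses from the corners in both views.

```bash
cat > h.py <<'E'
import numpy as np, cv2
from scipy.optimize import least_squares
from plant import robot
def proj(n,P):
    c=robot.get_calibration(n); P=np.atleast_2d(P)
    f=200/np.tan(np.radians(c["vertical_fov"]/2))
    K=np.array([[f,0,c["cx"]],[0,f,c["cy"]],[0,0,1]])
    return cv2.projectPoints(P.astype(float),np.array(c["rvec"]),np.array(c["tvec"]),K,np.array([c["k1"],0,0,0]))[0][:,0]
def tri(obs,x0=(.5,0,.1)): # [(cam,u,v)..]
    r=least_squares(lambda p:np.concatenate([proj(n,p)[0]-[u,v] for n,u,v in obs]),x0); return r.x,np.abs(r.fun).max()
def T(p,L): # p=x,y,z,yaw(rad)
    c,s=np.cos(p[3]),np.sin(p[3]); L=np.atleast_2d(L)
    return L@np.array([[c,s,0],[-s,c,0],[0,0,1]])+np.r_[p[0],p[1],p[2]]
def fit(obs,x0,free=(0,1,2,3)): # obs (cam,u,v,local xyz)
    x0=np.array(x0,float); free=list(free)
    def full(q): p=x0.copy(); p[free]=q; return p
    def res(q):
        p=full(q); return np.concatenate([proj(n,T(p,l))[0]-[u,v] for n,u,v,l in obs])
    r=least_squares(res,x0[free],loss="soft_l1"); return full(r.x),res(r.x).reshape(-1,2).round(1)
E
python3 - <<'E'
from h import *
a,b=.055,.021
tb=[("top",441.5,158.5,(a,b,.15)),("top",455.5,155.2,(a,-b,.15)),("top",450.5,200.3,(-a,b,.15)),("top",466.3,197,(-a,-b,.15)),
("top",429,165,(a,b,0)),("top",438,202.5,(-a,b,0)),
("side",309.3,135,(a,b,.15)),("side",337.8,135,(-a,b,.15)),("side",309.5,131,(a,-b,.15)),("side",337.3,130.5,(-a,-b,.15)),("side",336.3,167.8,(-a,b,0))]
for f in((0,1,2,3),(0,1,3)): p,r=fit(tb,(.6,-.3,0,.2),f);print("book",p.round(4),np.degrees(p[3]),r.tolist())
rk=[("top",273.5,129.5,(.065,-.165,.012)),("top",281.5,173.5,(-.065,-.165,.012)),("top",168.5,194.5,(-.065,.165,0)),
("side",256.7,243.3,(.065,-.165,.012)),("side",298.5,243.3,(-.065,-.165,.012)),("side",246,346,(.065,.165-.008,0)),("side",299,344.3,(-.065,.157,0))]
for f in((0,1,2,3),(0,1,3)): p,r=fit(rk,(.6,.25,0,.15),f);print("rack",p.round(4),np.degrees(p[3]),r.tolist())
R=p
def inr(w): return (T([0,0,0,-R[3]],np.r_[w[:2]-R[:2],w[2]]))[0].round(4)
k,e=tri([("top",265.5,149,),("side",277,234)]);print("knob top",k,e,inr(k))
for nm,o in dict(rowA=[("top",149,143.5),("side",245.5,298)],rowB=[("top",165.5,184),("side",294,287)],rowC=[("top",159.5,141.5),("side",245.8,287)],rowD=[("top",154.5,186),("side",293,297)],).items():
    w,e=tri(o,(.6,.3,.15));print(nm,w.round(4),round(e,1),inr(w))
# stop plate book-face top edge on z=.092
for u,v in((233.3,135.5),(241.5,173)):
    q=least_squares(lambda q:proj("top",[q[0],q[1],.092])[0]-[u,v],[.6,.2]).x; print("stop",inr(np.r_[q,.092]))
E
```

```text
book [ 0.5133 -0.3939 -0.0017  0.1948] 11.163448581380788 [[-0.4, -0.6], [1.9, -0.8], [0.5, 1.1], [1.1, 0.8], [-1.0, -0.3], [-1.3, 0.5], [-0.3, 1.2], [0.7, 0.4], [-1.2, -0.6], [-0.2, -0.7], [-0.0, 0.6]]
book [ 0.5132 -0.3931  0.      0.1939] 11.107660155256635 [[-0.5, -0.7], [1.8, -0.9], [0.4, 1.1], [1.0, 0.8], [-1.1, -0.3], [-1.5, 0.6], [-0.3, 0.8], [0.8, 0.1], [-1.2, -0.9], [-0.1, -1.0], [0.0, 0.4]]
rack [ 0.5811  0.2203 -0.003   0.154 ] 8.82485767435274 [[0.3, -0.5], [-0.0, 1.1], [-0.2, 0.7], [-0.5, 0.9], [0.0, 0.2], [-0.6, -0.4], [0.1, -0.3]]
rack [0.5808 0.221  0.     0.1539] 8.816377245035788 [[-0.0, -0.6], [-0.4, 1.1], [-0.8, 0.8], [-0.5, 0.4], [0.1, -0.3], [-0.6, -0.8], [0.2, -0.6]]
knob top [0.60230721 0.08104354 0.07719925] 0.875043618754944 [-0.0002 -0.1416  0.0772]
rowA [0.6115 0.3623 0.161 ] 0.7 [0.0521 0.1349 0.161 ]
rowB [0.5104 0.3198 0.1603] 0.3 [-0.0544  0.1084  0.1603]
rowC [0.6169 0.3348 0.1622] 0.2 [0.0532 0.107  0.1622]
rowD [0.5071 0.3475 0.1619] 0.2 [-0.0534  0.1363  0.1619]
stop [ 0.0496 -0.0657  0.092 ]
stop [-0.0515 -0.0713  0.092 ]
```

```bash
python3 - <<'E'
from h import *
rk=[("top",273.5,129.5,(.065,-.165,.012)),("top",281.5,173.5,(-.065,-.165,.012)),("top",168.5,194.5,(-.065,.165,0)),
("side",256.7,243.3,(.065,-.165,.012)),("side",298.5,243.3,(-.065,-.165,.012)),("side",246,346,(.065,.165,0)),("side",299,344.3,(-.065,.165,0))]
R,r=fit(rk,(.6,.25,0,.15),(0,1,3));print("rack",R.round(4),np.degrees(R[3]),r.tolist())
bx,by,byaw=.5132,-.3935,11.1; ry=np.degrees(R[3])
tgt=T(R,(0,.045,0))[0]; kn=T(R,(0,-.20,0))[0]; print(tgt,kn)
for h in(0,180):
    for pos,y in(((bx,by,.36),byaw),((bx,by,.169),byaw),((tgt[0],tgt[1],.36),ry),((tgt[0],tgt[1],.18),ry),((kn[0],kn[1],.1),ry),((*T(R,(0,-.03,0))[0][:2],.1),ry)):
        q=robot.ik(list(pos),[180,0,(y+h+180)%360-180]); print(h,pos,None if q is None else np.round(q,1))
E
```

```text
rack [0.5812 0.2182 0.     0.1542] 8.832358450776011 [[0.9, -0.8], [0.6, 0.9], [0.1, 0.6], [-0.4, -0.3], [0.1, -1.0], [-0.8, 1.3], [0.2, 1.4]]
[0.57426344 0.26266073 0.        ] [0.6118817  0.02056599 0.        ]
0 (0.5132, -0.3935, 0.36) [-49.   15.8  22.5  96.6   0.  119.9]
0 (0.5132, -0.3935, 0.169) [-49.   15.1   1.6  76.6   0.  119.9]
0 (np.float64(0.5742634432591293), np.float64(0.26266073491189057), 0.36) [  12.7   13.    19.2   96.2    0.  -176.1]
0 (np.float64(0.5742634432591293), np.float64(0.26266073491189057), 0.18) [  12.7   12.2   -0.5   77.3    0.  -176.1]
0 (np.float64(0.6118817049346927), np.float64(0.020565988193774365), 0.1) [-10.3  11.8  -9.5  68.8   0.  160.9]
0 (np.float64(0.5857792376496079), np.float64(0.18855009816144686), 0.1) [  5.7  12.3  -8.9  68.8   0.  176.9]
180 (0.5132, -0.3935, 0.36) [-49.   15.8  22.5  96.6   0.  -60.1]
180 (0.5132, -0.3935, 0.169) [-49.   15.1   1.6  76.6   0.  -60.1]
180 (np.float64(0.5742634432591293), np.float64(0.26266073491189057), 0.36) [12.7 13.  19.2 96.2  0.   3.9]
180 (np.float64(0.5742634432591293), np.float64(0.26266073491189057), 0.18) [12.7 12.2 -0.5 77.3  0.   3.9]
180 (np.float64(0.6118817049346927), np.float64(0.020565988193774365), 0.1) [-10.3  11.8  -9.5  68.8   0.  -19.1]
180 (np.float64(0.5857792376496079), np.float64(0.18855009816144686), 0.1) [ 5.7 12.3 -8.9 68.8  0.  -3.1]
```

```bash
python3 - <<'E'
from h import *
bx,by,o=.5132,-.3935,[180,0,-168.9]
robot.move_pose([bx,by,.30],o); robot.set_gripper(.072)
print("guard",robot.line_to([bx,by,.172],vel=.12,guard=8))
print(robot.observe()["tool_pos"]); robot.set_gripper(.03)
s=robot.observe(); print(s["gripper_width"],s["gripper_force"],s["time"])
a=robot.grab_frame("side");b=robot.grab_frame("top")
c=np.hstack([cv2.resize(a[80:230,230:400],None,fx=2.3,fy=2.3),cv2.resize(b[100:250,360:530],None,fx=2.3,fy=2.3)])
cv2.imwrite("pics/g.png",c)
E
```

```text
guard False
[ 0.5135535  -0.39387914  0.17308036]
0.04122553778811867 61.73851490020752 5.5917
```

View pics/g.png

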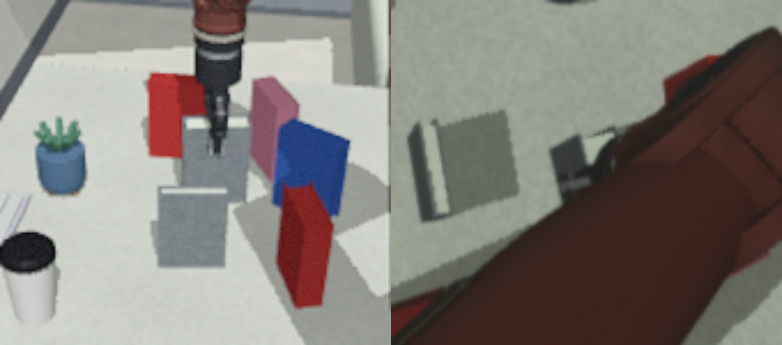

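The gripper holds the thick grey book: side-crop finger at (217,135), book spanning 183–248, so it is centred, and the width of 41 mm matches. Next I lift and carry it over the rack.

```bash
python3 - <<'E'
from h import *
R=[.5812,.219,0,.1542]; t=T(R,(0,.045,0))[0]; o=[180,0,-171.17]
robot.line_to([.5132,-.3935,.37],vel=.2)
robot.move_pose([t[0],t[1],.37],o)
robot.line_to([t[0],t[1],.215],vel=.15,guard=10)
s=robot.observe(); print(s["tool_pos"],s["gripper_width"],s["time"])
a=robot.grab_frame("side");b=robot.grab_frame("top")
c=np.hstack([cv2.resize(a[190:350,220:350],None,fx=3,fy=3),cv2.resize(b[110:270,130:260],None,fx=3,fy=3)])
cv2.imwrite("pics/p.png",c)
E
```

```text
[0.57485434 0.2635352  0.21631999] 0.041424665194200364 10.3667
```

View pics/p.png

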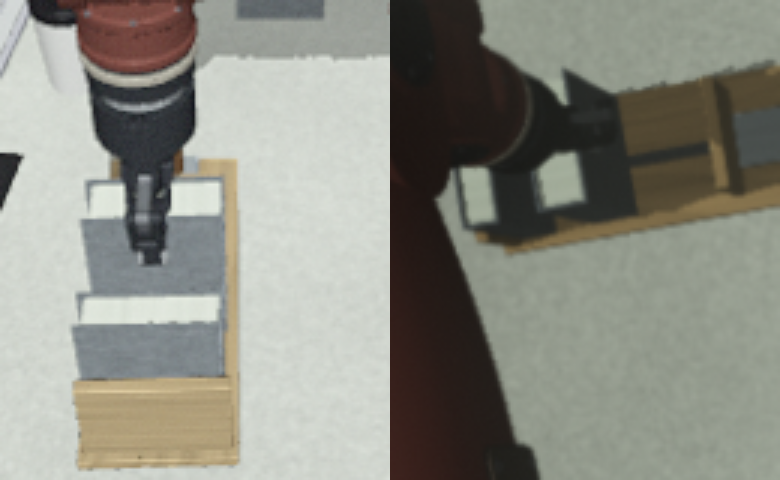

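The held book is parallel to the row book, centred on the rack, and clear of both row book and stop (side crop (150,255), top crop (560,180)). Lower and release.

```bash
python3 - <<'E'
from h import *
R=[.5812,.219,0,.1542]; t=T(R,(0,.045,0))[0]
robot.line_to([t[0],t[1],.192],vel=.08,guard=10)
print(robot.line_to([t[0],t[1],.180],vel=.02,guard=6)); s=robot.observe(); print(s["tool_pos"],s["ft_force"])
robot.set_gripper(.062); robot.line_to([t[0],t[1],.30],vel=.12)
k=T(R,(0,-.195,0))[0]; o=[180,0,-171.17]
robot.move_pose([k[0],k[1],.30],o); robot.set_gripper(0)
s=robot.observe(); print(s["time"],s["tool_pos"])
a=robot.grab_frame("side");b=robot.grab_frame("top")
c=np.hstack([cv2.resize(a[190:350,220:350],None,fx=3,fy=3),cv2.resize(b[110:270,130:260],None,fx=3,fy=3)])
cv2.imwrite("pics/r.png",c)
E
```

```text
True
[0.57462717 0.263473   0.18488655] [0.41807499 0.25065087 4.17703427]
14.3583 [0.61116458 0.02636138 0.30003164]
```

View pics/r.png

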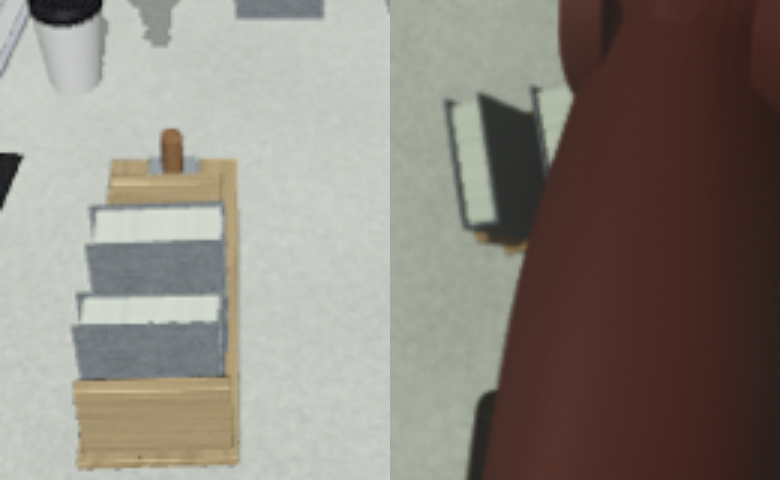

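The thick book stands upright in the rack, parallel to the row book (side crop (155,255)), and the knob at (172,150) is untouched. Next I push the stop.

```bash
python3 - <<'E'
from h import *
R=[.5812,.219,0,.1542]; W=lambda y,z:[*T(R,(0,y,0))[0][:2],z]
inr=lambda:T([0,0,0,-R[3]],np.r_[robot.observe()["tool_pos"][:2]-R[:2],0])[0].round(4)[:2]
print(robot.line_to(W(-.195,.108),vel=.15,guard=8))
print(robot.line_to(W(-.08,.108),vel=.05,guard=15),inr(),robot.observe()["ft_force"].round(1))
print(robot.line_to(W(-.015,.108),vel=.025,guard=14)); s=robot.observe(); print(inr(),s["ft_force"].round(1),s["time"])
a=robot.grab_frame("side")
cv2.imwrite("pics/k.png",cv2.resize(a[190:350,220:350],None,fx=3.5,fy=3.5))
E
```

```text
False
False [ 0.0001 -0.0803] [ 2.2 -4.9 -0.7]
True
[ 0.0002 -0.0361] [ 1.  -3.4  3.1] 20.0333
```

View pics/k.png

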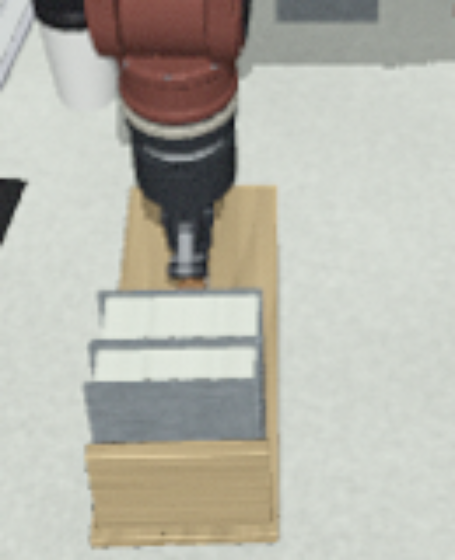

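The books are together against the end wall (thick book top face at crop (180,318), row book at (175,365)). The push stopped at -36.1 mm against the expected -35 mm. My picture budget is used up, so I confirm seating with one more gentle push, back off, and check numerically.

```bash
python3 - <<'E'
from h import *
R=[.5812,.219,0,.1542]; W=lambda y,z:[*T(R,(0,y,0))[0][:2],z]
inr=lambda:T([0,0,0,-R[3]],np.r_[robot.observe()["tool_pos"][:2]-R[:2],0])[0].round(4)[:2]
print(robot.line_to(W(-.022,.108),vel=.015,guard=20),inr(),robot.observe()["ft_force"].round(1))
robot.line_to(W(-.09,.108),vel=.08); robot.line_to(W(-.09,.33),vel=.2)
robot.goto_joints([62.641,5.964,5.575,89.605,0,77.527])
b=robot.grab_frame("top");a=robot.grab_frame("side");robot.pause(.5);a2=robot.grab_frame("side")
print("still",int(cv2.absdiff(a,a2)[190:350,220:350].max()),robot.observe()["time"])
# white page-tops in top view -> rack-frame centres/angles at z=.162
m=((b.min(2)>110)&(cv2.absdiff(b[...,0],b[...,2])<30)).astype(np.uint8); m[:,:145]=0;m[:,205:]=0;m[:125]=0;m[205:]=0
n,l,st,c=cv2.connectedComponentsWithStats(m,connectivity=4)
for i in range(1,n):
    if st[i,4]>80:
        r=cv2.minAreaRect(np.argwhere(l==i)[:,::-1].astype(np.float32)); out=[]
        for u,v in cv2.boxPoints(r):
            q=least_squares(lambda q:proj("top",[q[0],q[1],.162])[0]-[u,v],[.6,.3]).x
            out.append((T([0,0,0,-R[3]],[q[0]-R[0],q[1]-R[1],0])[0][:2]*1e3).round().tolist())
        print(st[i],out)
E
```

```text
True [ 0.0002 -0.0358] [ 0.1 -3.4  3.9]
still 26 25.5
[ 145  125   60   59 1609] [[102.0, 140.0], [74.0, -9.0], [-69.0, 14.0], [-42.0, 161.0]]
[145 179  11  25 129] [[-32.0, 160.0], [-37.0, 134.0], [-96.0, 144.0], [-91.0, 169.0]]
[157 191  48  14 423] [[-67.0, 134.0], [-88.0, 17.0], [-119.0, 22.0], [-99.0, 139.0]]
```

```bash
python3 - <<'E'
from h import *
R=[.5812,.219,0,.1542]
b=robot.grab_frame("top");s=robot.grab_frame("side");robot.pause(.3);s2=robot.grab_frame("side")
print("mean diff",cv2.absdiff(s,s2)[190:350,220:350].mean().round(3),"desk",b[220,200],"row page",b[165,156])
for thr in(122,130,138):
    m=(b.min(2)>thr).astype(np.uint8); m[:,:145]=0;m[:,205:]=0;m[:130]=0;m[200:]=0
    n,l,st,c=cv2.connectedComponentsWithStats(m,connectivity=4)
    for i in range(1,n):
        if st[i,4]>80:
            r=cv2.minAreaRect(np.argwhere(l==i)[:,::-1].astype(np.float32)); out=[]
            for u,v in cv2.boxPoints(r):
                q=least_squares(lambda q:proj("top",[q[0],q[1],.162])[0]-[u,v],[.6,.3]).x
                out.append((T([0,0,0,-R[3]],[q[0]-R[0],q[1]-R[1],0])[0][:2]*1e3).round().tolist())
            print(thr,st[i,4],out)
E
```

```text
mean diff 1.325 desk [109 120 114] row page [125 140 132]
122 90 [[47.0, 99.0], [45.0, 75.0], [20.0, 76.0], [21.0, 100.0]]
122 179 [[14.0, 102.0], [14.0, 75.0], [-32.0, 73.0], [-32.0, 100.0]]
122 120 [[15.0, 134.0], [15.0, 117.0], [-31.0, 116.0], [-30.0, 133.0]]
```

```bash
python3 -c "
from plant import robot
print(robot.job_done())"
```

```text
the job is handed in; nothing more can be done
None
```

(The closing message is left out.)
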